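Clamp the raised jar lid and hold the press

TASK

One of the three sauce jars in the lid press still has its white lid standing proud; of the other two, one is already closed and one has no lid. Press down the palm knob of the lever over that jar until the lever is level, so that its pad pushes the lid fully home, and keep it pressed there for at least two seconds: do not ram the lever on into its stop, and leave the other levers, jars and things alone. Finish while still holding the lever level; do not let go.

Things in the scene. Friction and masses are not known exactly. Their poses are not given: they have to be found in the camera images.
- press: fixed lid press: aluminium board 210 x 410 x 18 mm with three like stations 140 mm apart along its y. Origin: on the table under the middle nest; +x from nests to lever posts, -x to the handles. Station: jar nest with 6 mm steel lips, grey post 100 mm behind (+x), and a steel lever 22 mm wide, hinged on the post 130 mm above the table, that runs over the jar to a black knob. Place and yaw vary
- lid (a joint): how far the raised white lid (65 mm diameter, 16 mm high) has been pushed down onto its jar: 0 m as it stands at the start (14 mm proud, the dark red neck showing beneath), 0.014 m fully home. It slides down under about 6 N and stays where it is pushed
- jar_raised: the jar whose lid still stands 14 mm proud. Dark red sauce jar with a wide paper band, 70 mm diameter, shoulder at 89 mm, neck 44 mm diameter, 105 mm to the rim; with its lid proud 120 mm, home 106 mm high. Origin: centre of its underside. Loose, about 0.37 kg, stands in one of the three nests, a different one from run to run
- jar_closed: the same jar with its white lid already home (106 mm high, no neck showing), in another nest; origin: centre of its underside; loose
- jar_open: the same jar without any lid (105 mm high, bare narrow neck), in the remaining nest; origin: centre of its underside; loose
- lever_left (a joint): angle of the left (+y side of the press) station's lever: 0 = sprung up at rest, its handle end 0.30 rad above level; grows as the handle is pressed down; 0.30 rad = level (lid clamped by the pad); hard stop at 0.40 rad. A spring returns it; the knob needs about 4 N to start, about 7 N at level with nothing underneath and 13 N at level on a lid
- grip_left: black domed palm knob, 48 mm diameter, on the end of the left lever. Origin: centre of its top, 200 mm from the hinge axis along the lever and 40 mm above it. At rest it is 227 mm above the table and 179 mm (level) from the hinge; with the lever level, 170 mm and 200 mm: it comes down 57 mm and out 21 mm (press -x) in an arc about the hinge. Its z is the knob axis (it may twist a little)
- pad_left: the black rubber pressure pad, 32 mm diameter, on a sprung steel rod under the left lever, above the nest; origin: centre of its lower face, 100 mm from the hinge. The rod gives up to 14 mm (3 N to start, 1.5 N per mm), so that at level the pad clamps a lid that is home with about 12 N
- nest_left (a point): centre of the left nest's floor, 18 mm above the table, 100 mm in front (press -x) of the lever's hinge axis, level with it in y
- lever_middle (a joint): angle of the middle station's lever: 0 = sprung up at rest, its handle end 0.30 rad above level; grows as the handle is pressed down; 0.30 rad = level (lid clamped by the pad); hard stop at 0.40 rad. A spring returns it; the knob needs about 4 N to start, about 7 N at level with nothing underneath and 13 N at level on a lid
- grip_middle: black domed palm knob, 48 mm diameter, on the end of the middle lever. Origin: centre of its top, 200 mm from the hinge axis along the lever and 40 mm above it. At rest it is 227 mm above the table and 179 mm (level) from the hinge; with the lever level, 170 mm and 200 mm: it comes down 57 mm and out 21 mm (press -x) in an arc about the hinge. Its z is the knob axis (it may twist a little)
- pad_middle: the black rubber pressure pad, 32 mm diameter, on a sprung steel rod under the middle lever, above the nest; origin: centre of its lower face, 100 mm from the hinge. The rod gives up to 14 mm (3 N to start, 1.5 N per mm), so that at level the pad clamps a lid that is home with about 12 N
- nest_middle (a point): centre of the middle nest's floor, 18 mm above the table, 100 mm in front (press -x) of the lever's hinge axis, level with it in y
- lever_right (a joint): angle of the right (-y side of the press) station's lever: 0 = sprung up at rest, its handle end 0.30 rad above level; grows as the handle is pressed down; 0.30 rad = level (lid clamped by the pad); hard stop at 0.40 rad. A spring returns it; the knob needs about 4 N to start, about 7 N at level with nothing underneath and 13 N at level on a lid
- grip_right: black domed palm knob, 48 mm diameter, on the end of the right lever. Origin: centre of its top, 200 mm from the hinge axis along the lever and 40 mm above it. At rest it is 227 mm above the table and 179 mm (level) from the hinge; with the lever level, 170 mm and 200 mm: it comes down 57 mm and out 21 mm (press -x) in an arc about the hinge. Its z is the knob axis (it may twist a little)
- pad_right: the black rubber pressure pad, 32 mm diameter, on a sprung steel rod under the right lever, above the nest; origin: centre of its lower face, 100 mm from the hinge. The rod gives up to 14 mm (3 N to start, 1.5 N per mm), so that at level the pad clamps a lid that is home with about 12 N
- nest_right (a point): centre of the right nest's floor, 18 mm above the table, 100 mm in front (press -x) of the lever's hinge axis, level with it in y
- glue_stick: upright white glue stick, 24 mm diameter, 75 mm high, on the board between two stations; bystander, leave it where it is; origin: centre of its underside
- spice_tin: small steel tin, 32 mm diameter, 50 mm high, on the board between two stations; bystander, leave it where it is; origin: centre of its underside
- tape_roll: roll of tape lying flat, 90 mm diameter, 24 mm high; bystander, leave it where it is; origin: centre of its underside
- salt_carton: cardboard carton 60 x 90 x 130 mm; bystander, leave it where it is; origin: centre of its underside
- vinegar: clear bottle, 60 mm diameter, 190 mm high; bystander, leave it where it is; origin: centre of its underside
- tin: food tin, 74 mm diameter, 100 mm high; bystander, leave it where it is; origin: centre of its underside
- loose_lid: a spare white lid lying on the table, 65 mm diameter, 16 mm high; bystander, leave it where it is; origin: centre of its underside

How it is judged (in metres and radians):
On the way:
1. the raised lid is home and its lever is held level by the robot for two seconds (the pad pressing the lid) (value of joint lid above 0.0115 m and angle between jar_raised's own z axis and vertical below 0.08 rad and ((horizontal distance between jar_raised and nest_left below 0.012 m and value of joint lever_left between 0.25 and 0.35 rad and contact force between pad_left and jar_raised above 4 N and contact force between any of the fingers, the arm and grip_left above 3 N) or (horizontal distance between jar_raised and nest_middle below 0.012 m and value of joint lever_middle between 0.25 and 0.35 rad and contact force between pad_middle and jar_raised above 4 N and contact force between any of the fingers, the arm and grip_middle above 3 N) or (horizontal distance between jar_raised and nest_right below 0.012 m and value of joint lever_right between 0.25 and 0.35 rad and contact force between pad_right and jar_raised above 4 N and contact force between any of the fingers, the arm and grip_right above 3 N))), for 1.8 s.
At the end, for the whole second after the job is handed in: the robot presses (over 3 N) the knob over the raised-lid jar; that lever is still, level within 0.05 rad; the lid is home within 2.5 mm, clamped by the pad (over 4 N); the jar is upright in its nest; other levers up (under 0.06 rad); jars moved under 20 mm, other things under 30 mm (all of step 1 and ((horizontal distance between jar_raised and nest_left below 0.012 m and value of joint each of lever_middle, lever_right below 0.06 rad) or (horizontal distance between jar_raised and nest_middle below 0.012 m and value of joint each of lever_left, lever_right below 0.06 rad) or (horizontal distance between jar_raised and nest_right below 0.012 m and value of joint each of lever_left, lever_middle below 0.06 rad)) and velocity of joint lever_left between -0.1 and 0.1 rad/s and velocity of joint lever_middle between -0.1 and 0.1 rad/s and velocity of joint lever_right between -0.1 and 0.1 rad/s and distance of each of jar_raised, jar_closed, jar_open from where it was at the start of the episode below 0.02 m and distance of each of glue_stick, spice_tin, tape_roll, salt_carton, vinegar, tin, loose_lid from where it was at the start of the episode below 0.03 m); the arm keeps its last pose, push and grip.
It fails at once if a lever over another jar is pressed ((value of joint lever_left above 0.08 rad and horizontal distance between jar_raised and nest_left above 0.05 m) or (value of joint lever_middle above 0.08 rad and horizontal distance between jar_raised and nest_middle above 0.05 m) or (value of joint lever_right above 0.08 rad and horizontal distance between jar_raised and nest_right above 0.05 m)).
It fails at once if a lever is rammed past level into its stop (value of joint any of lever_left, lever_middle, lever_right above 0.392 rad).
It fails at once if the jar's lid is pushed down by the hand instead of by the press (contact force between any of the fingers, the arm and jar_raised above 2 N).
It fails at once if a jar is shifted out of its nest or tipped (distance of any of jar_raised, jar_closed, jar_open from where it was at the start of the episode above 0.02 m).
It fails at once if something else on the table is disturbed (distance of any of glue_stick, spice_tin, tape_roll, salt_carton, vinegar, tin, loose_lid from where it was at the start of the episode above 0.03 m).
It also fails if it takes over 35 s, if anything falls off the work surface, if the arm or the gripper's body presses on something with over 40 N, if the wrist force passes 120 N, or if a joint passes its speed limit or range.

ROBOT

A 6-joint arm with a two-finger parallel gripper is mounted at the origin on the work surface. World frame = base frame: x ahead of the robot, y to its left, z up, the work surface at z = 0. Lengths are in mm, angles in rad, forces in N, time in s.
With the tool pointing down it reaches from about 300 to 775 mm from the base axis. Payload 14.6 kg.
Tool frame: the origin (TCP) lies on the mounting face of the last link; the fingertips stand 199 mm ahead of it and the grasp point (between the pads) lies 180 mm ahead of it; z points along the fingers, y is the line along which they close (so a half turn about z gives the same grasp; the last joint's range is limited). The gripper opens to 94 mm and grips with 3 to 60 N. Pads are 16 mm wide; open, the fingers measure 119 mm over their backs; the gripper's body (75 mm by 177 mm) begins 78 mm behind the grasp point.
Start: joints at [1.141, 0.3, 1.521, -0, 1.321, -0.067], TCP at [195.189, 514.191, 404.646] pointing down, gripper open.
Joint ranges: [-3.03, 3.03], [-0.79, 2.21], [0.23, 2.52], [-1.04, 4.18], [0, 3.07], [-2.55, 2.55]. Speed limits (rad/s): [2.22, 2.22, 2.57, 3.14, 3.14, 3.14].

INTERFACE

Orientations are given as [roll, pitch, yaw] about the fixed x, y, z axes, in that order (R = Rz(yaw) Ry(pitch) Rx(roll)).
In Python, from cell import manip gives the robot as it stands. The module is installed in compiled form; this text tells all that it offers.
- The arm moves only by the shell command python3 -m creep 'ROWS' [FORCE]. ROWS is a JSON object of lists of equal length, an entry for each row: "slide": the shift along the world's x, y, z in cm, a list of three; "turn": the turn about the world's z in rad; "claw": the opening, from 0 (shut) to 1 (fully open). A call has 1 to 8 rows; each row shifts and turns the commanded pose from where the row before left it; what a row does not reach is not made up. A row lasts 1/8 s, in which the tool goes at most 62.5 mm and 10.7 degrees, less where a joint would pass 70% of its speed; a pose out of reach is approached as far as the arm can. A call with a gripper value outside its range is refused whole. The fingers move at their own pace and stop on an object; FORCE is the grip in N (left out, the last holds). Time passes only in rows, so rows that do not move let the fingers close. It gives the time, the measured TCP pose, the force, the opening and the grip force at its end, in the units of the state.
- manip.read_state(): the state, without advancing time (a new reading comes with each control period).
- manip.camera(name): name is "scene" or "side" or "wrist"; returns (picture, depth): 400x640x3 uint8, red, green, blue; 400x640 float32, mm along the optical axis (not along the pixel's ray), 0 where there is no reading.
- manip.calibration(name): a dict with "intrinsics" (3x3 intrinsics, pixels), "k1" (the pictures are not rectified: a ray, as slopes to the right and down, at radius r is drawn at 1 + k1 r^2 times it, then the intrinsics apply), "pose" (4x4, takes a point from camera to world coordinates). Camera axes: x right, y up, looking along -z (the intrinsics and any distortion apply to the point x, -y, -z); pixel columns grow to the right and rows downward; lengths in mm; the calibration is good to about 2 mm. A picture is of the moment at which its call begins: read the wrist's pose just before it. calibration takes no time and is no camera call; for the wrist camera it gives the pose at the moment of the call.
- manip.sign_off(): hands the job in; it is judged then, once.
Trained networks look in the newest picture that a camera, given by its name, has taken for a name from the list of things; names that differ only in an ending like _2 or _b are one class to them, and where a whole thing is asked for, a point or a joint stands for the part that bears it (a point fixed in the world has none). Each returns a list of dicts, best first, with "score" (0 to 1); they miss things now and then, are a little off and sometimes report something else, mostly with a low value. They report only what shows in the picture. A call takes as long as a camera call.
- manip.cut_out(query, camera): "mask" (400x640 bool, what is visible of it) and "position" ([column, row] in pixels, amid what is visible of it).
The state is a dict: "clock": time; "joints": joint angles; "qd": joint speeds; "effort": joint torques, N m; "eef_pos": TCP position; "eef_rot": TCP orientation; "wrist_force": force on the tool from outside, world axes, zero at the start; "moment": the same for the moment, N m; "finger_gap": finger opening in mm; "finger_force": force on a finger pad.
Only numpy, scipy, OpenCV 4.12 (cv2) and the standard library are available. Lean on these libraries where they do the work, as an engineer would, in place of code of your own. Each camera call takes 0.05 s, during which the arm holds its last target. There are 200 camera calls.

## Working session

There is one attempt and no reset: what is moved stays moved. The work goes in short steps, Python scripts to look and compute and a shell command to move; the robot and the scene stay as the last step left them, time stands still between calls to the robot, and variables do not carry over. Pictures are saved under pics/ and viewed, at most 10 in all, crops included, and the job is handed in when it is done.

```bash
mkdir -p pics; cat > h.py <<'E'
import numpy as np, cv2
from cell import manip
def cloud(name, depth):
    c=manip.calibration(name); K=np.array(c["intrinsics"],float); P=np.array(c["pose"],float)
    v,u=np.mgrid[0:400,0:640]
    uv=np.stack([u,v],-1).reshape(-1,1,2).astype(np.float64)
    s=cv2.undistortPoints(uv,K,np.array([c["k1"],0,0,0.])).reshape(400,640,2)
    p=np.stack([s[...,0]*depth,-s[...,1]*depth,-depth],-1)
    return p@P[:3,:3].T+P[:3,3]
E
python3 - <<'E'
from h import *
st=manip.read_state(); print(st["clock"],st["eef_pos"],st["eef_rot"],st["finger_gap"])
ims=[]
for n in ["scene","side"]:
    im,d=manip.camera(n); np.savez(f"/tmp/{n}.npz",im=im,d=d,w=cloud(n,d)); 
    cv2.imwrite(f"pics/{n}0.png",im[...,::-1])
    W=cloud(n,d)
    print(n,np.array(manip.calibration(n)["pose"])[:3,3].round())
    for q in ["grip_left","grip_middle","grip_right","jar_raised","jar_closed","jar_open"]:
        for r in manip.cut_out(q,n)[:3]:
            m=r["mask"]&(d>0); 
            if m.any(): print(q,round(r["score"],2),np.round(r["position"]),m.sum(),np.median(W[m],0).round(),W[m][:,2].max().round())
E
```

```text
0.0 [195.17350031 514.16633772 404.09084359] [-3.14042509e+00 -8.28347697e-05  2.77882991e+00] 93.92353753406168
scene [1337.  -48. 1109.]
grip_left 0.67 [392. 188.] 207 [571. 173. 227.] 236.0
grip_left 0.3 [436. 183.] 397 [360. 392.  16.] 33.0
grip_middle 0.65 [345. 181.] 231 [541.  37. 226.] 236.0
grip_middle 0.46 [293. 178.] 188 [ 513. -100.  227.] 236.0
grip_middle 0.46 [184. 247.] 859 [ 651. -420.  106.] 193.0
grip_right 0.6 [294. 176.] 199 [514. -99. 226.] 236.0
jar_raised 0.67 [380. 237.] 460 [664. 138. 106.] 145.0
jar_raised 0.47 [337. 258.] 9127 [686.  13.  21.] 236.0
jar_closed 0.69 [382. 238.] 432 [663. 138. 108.] 167.0
jar_closed 0.61 [343. 235.] 474 [638.  32. 106.] 178.0
jar_open 0.84 [296. 236.] 432 [ 612. -102.   96.] 146.0
jar_open 0.57 [216. 200.] 272 [ 394. -373.   16.] 24.0
jar_open 0.56 [342. 236.] 398 [638.  32. 107.] 173.0
side [ 195. 1120. 1098.]
grip_left 0.74 [340. 360.] 565 [350. 404.  19.] 29.0
grip_left 0.7 [281. 216.] 130 [565. 180. 225.] 234.0
grip_left 0.26 [267. 249.] 843 [635. 180.  95.] 142.0
grip_middle 0.54 [302. 189.] 109 [537.  43. 225.] 232.0
grip_right 0.62 [329. 166.] 94 [507. -92. 224.] 233.0
grip_right 0.39 [303. 191.] 117 [537.  43. 225.] 232.0
jar_raised 0.76 [265. 249.] 886 [635. 180.  95.] 156.0
jar_closed 0.72 [287. 226.] 645 [604.  40.  74.] 229.0
jar_open 0.78 [305. 203.] 475 [579. -92.  68.] 231.0
```

```bash
python3 - <<'E'
import numpy as np, cv2
a=np.load("/tmp/scene.npz")["im"][130:330,220:480,::-1]; b=np.load("/tmp/side.npz")["im"][120:320,200:460,::-1]
cv2.imwrite("pics/c.png",np.vstack([cv2.resize(x,None,fx=1.5*1,fy=1.5,interpolation=cv2.INTER_CUBIC) for x in (a,b)]))
f=np.hstack([cv2.resize(np.load(f"/tmp/{n}.npz")["im"][...,::-1],(400,250)) for n in("scene","side")])
cv2.imwrite("pics/f.png",f)
E
```

```text
(no output)
```

View pics/c.png

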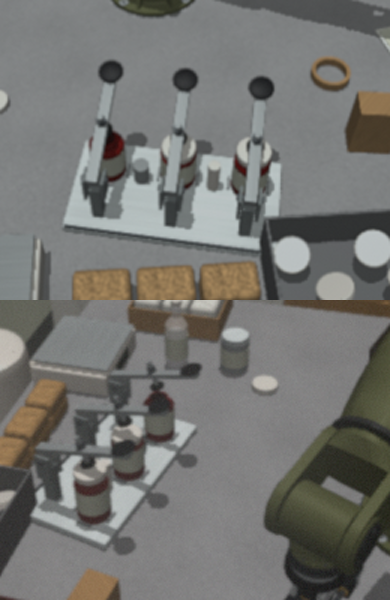

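View pics/side0.png

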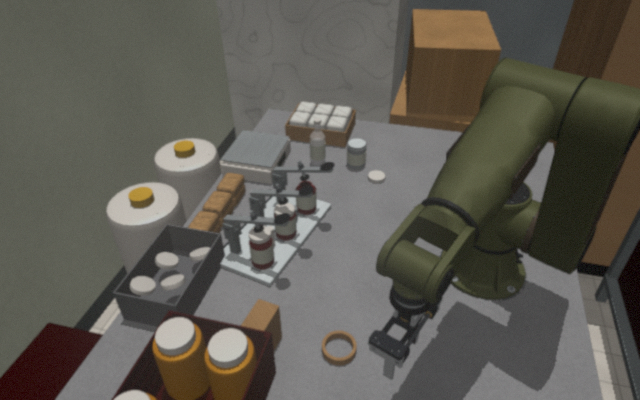

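The scene crop shows red bare neck on the right station (scene ≈(296,236)). The left (≈(380,237)) and middle (≈(342,236)) jars both carry white lids, so I'll tell them apart by lid height.

```bash
python3 - <<'E'
import numpy as np, cv2
D={n:np.load(f"/tmp/{n}.npz") for n in("scene","side")}
ex=np.array([.979,-.205]); ey=np.array([.205,.979])
for n in D:
    im=D[n]["im"].astype(int);W=D[n]["w"];d=D[n]["d"]
    # knob centres: points z in 205..240 near approx, dark
    for s,g in dict(L=(568,176),M=(540,40),R=(511,-96)).items():
        g=np.array(g); r=np.linalg.norm(W[...,:2]-g,axis=-1)
        k=(d>0)&(r<45)&(W[...,2]>205)&(im.max(-1)<75)&((W[...,:2]-g)@ex<22)
        p=W[k]; A=np.c_[2*p,np.ones(len(p))]
        nest=g+ex*79
        rr=W[...,:2]-nest
        m=(d>0)&(np.abs(rr@ex)<36)&(np.abs(rr@ey)<36)&(W[...,2]>100)&(W[...,2]<150)&(im.min(-1)>110)
        print(n,s,"knob n",k.sum(),"mean",p.mean(0).round(1),"x",np.percentile(p[:,0],[2,98]).round(),"y",np.percentile(p[:,1],[2,98]).round(),"zmax",p[:,2].max().round(1),
          "white",m.sum(),np.percentile(W[m][:,2],[50,90,97]).round() if m.any() else "", np.histogram(W[m][:,2],range(100,151,5))[0])
E
```

```text
scene L knob n 189 mean [572.1 173.5 226. ] x [554. 588.] y [154. 194.] zmax 235.4 white 181 [139. 141. 142.] [  0   0   0   0   0   0  10 126  44   1]
scene M knob n 188 mean [543.5  37.7 225.5] x [525. 559.] y [18. 57.] zmax 235.6 white 160 [124. 127. 128.] [ 2  0  0 11 90 56  1  0  0  0]
scene R knob n 177 mean [514.6 -98.5 225.7] x [496. 531.] y [-120.  -78.] zmax 235.7 white 4 [107. 109. 109.] [1 3 0 0 0 0 0 0 0 0]
side L knob n 140 mean [564.8 179.6 223.8] x [546. 585.] y [158. 195.] zmax 233.6 white 177 [136. 138. 140.] [  0   0   0   0   0   3  57 113   4   0]
side M knob n 127 mean [536.8  42.8 222.5] x [518. 559.] y [19. 60.] zmax 231.6 white 152 [121. 124. 126.] [ 0  0  1 46 97  6  0  0  1  1]
side R knob n 92 mean [509.4 -91.6 222.9] x [491. 529.] y [-115.  -76.] zmax 232.6 white 0  [0 0 0 0 0 0 0 0 0 0]
```

```bash
python3 - <<'E'
import numpy as np, cv2
a=np.load("/tmp/side.npz")["im"][160:280,210:340,::-1]; b=np.load("/tmp/scene.npz")["im"][200:270,310:410,::-1]
a=cv2.resize(a,(520,480),interpolation=cv2.INTER_CUBIC); b=cv2.resize(b,(280,196),interpolation=cv2.INTER_CUBIC)
o=np.zeros((480,800,3),np.uint8);o[:,:520]=a;o[:196,520:]=b
cv2.imwrite("pics/d.png",np.clip(o*1.5,0,255).astype(np.uint8))
E
```

```text
(no output)
```

View pics/d.png

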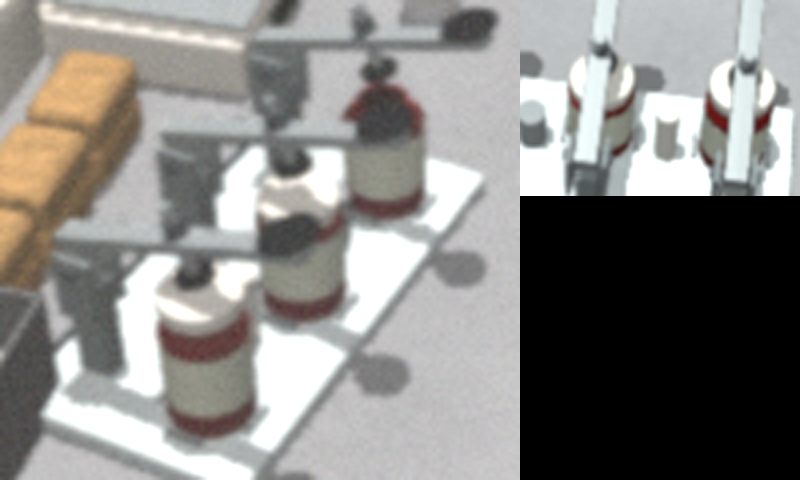

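Lid tops read about 138 mm (left) and 124 mm (middle), matching proud and home, and the right jar is bare. So the raised lid is at the **left** station, with its knob top at about (570,175,227). I'll approach it from above with the claw shut.

```bash
python3 -m creep '{"slide":[[0,0,5],[0,0,5],[2.5,-2,1],[3.5,-3.2,0],[3.5,-3.2,0],[3.5,-3.2,0],[3.5,-3.2,0],[3.5,-3.2,0]],"turn":[0,0,0,0,0,0,0,0],"claw":[0,0,0,0,0,0,0,0]}' 30
python3 - <<'E'
from h import *
print(manip.read_state()["eef_pos"])
E
```

```text
clock: 1.7
eef_pos: [396.1, 333.0, 514.8]
eef_rot: [3.141, 0.0, 2.779]
wrist_force: [0.4, 0.5, -0.0]
finger_gap: 17.5
finger_force: 0.0
[396.12262221 332.96920567 514.76961539]
```

```bash
python3 -m creep '{"slide":[[3.5,-3.2,0],[3.5,-3.2,0],[3.5,-3.2,0],[0,0,0]],"turn":[0,0,0,0],"claw":[0,0,0,0]}'
python3 - <<'E'
from h import *
st=manip.read_state();print(st["clock"],st["eef_pos"],st["wrist_force"])
for n in["wrist","scene","side"]:
    im,d=manip.camera(n);W=cloud(n,d);cv2.imwrite(f"pics/{n}1.png",im[...,::-1])
    g=np.array([570,175]);r=np.linalg.norm(W[...,:2]-g,axis=-1)
    ex=np.array([.979,-.205])
    k=(d>0)&(r<45)&(W[...,2]>205)&(W[...,2]<245)&(im.max(-1)<75)&((W[...,:2]-g)@ex<22)
    p=W[k]
    if len(p): print(n,k.sum(),p.mean(0),[np.percentile(p[:,i],[2,98]).round() for i in range(3)])
    for q in ["grip_left"]:
        for r in manip.cut_out(q,n)[:3]:
            m=r["mask"]&(d>0); p=W[m]
            if len(p): print(q,round(r["score"],2),np.round(r["position"]),m.sum(),p.mean(0).round(1),[np.percentile(p[:,i],[2,98]).round() for i in range(3)])
E
```

```text
clock: 2.2
eef_pos: [501.9, 236.3, 514.0]
eef_rot: [-3.141, -0.001, 2.775]
wrist_force: [-0.8, 0.6, -0.8]
finger_gap: 0.7
finger_force: 0.0
2.2 [501.85441919 236.30483049 514.04099082] [-0.79398396  0.5563491  -0.83393739]
grip_left 0.53 [136. 315.] 1100 [ 586.3 -105.9   94.1] [array([554., 619.]), array([-134.,  -83.]), array([ 20., 125.])]
grip_left 0.38 [455. 153.] 4980 [535.6 420.1 110.3] [array([507., 569.]), array([382., 472.]), array([ 12., 131.])]
scene 211 [571.33133399 174.26902494 226.35239707] [array([549., 590.]), array([155., 195.]), array([216., 234.])]
grip_left 0.51 [391. 190.] 222 [565.5 173.3 220.1] [array([402., 590.]), array([153., 200.]), array([  5., 234.])]
grip_left 0.42 [387. 220.] 841 [648.5 156.5 190.6] [array([552., 761.]), array([127., 192.]), array([136., 232.])]
side 131 [564.87948316 180.15829    224.61307084] [array([545., 586.]), array([160., 197.]), array([212., 231.])]
grip_left 0.56 [281. 217.] 106 [565.4 180.4 225.5] [array([547., 585.]), array([160., 197.]), array([218., 231.])]
grip_left 0.21 [262. 230.] 4730 [653.4  84.   66. ] [array([515., 777.]), array([-144.,  223.]), array([  1., 228.])]
```

View pics/wrist1.png

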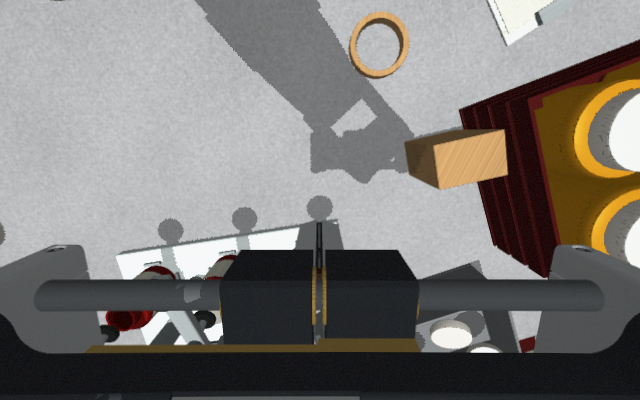

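The wrist view shows the tape, the carton and the knob shadows (≈(320,208)), but the fingers hide the knob itself. Scene and side agree on a knob centre of about (568,177). I'll move over it and descend.

```bash
python3 -m creep '{"slide":[[3.3,-2.9,0],[3.3,-3.0,0],[0,0,-2.5],[0,0,-2.5],[0,0,-1],[0,0,0]],"turn":[0,0,0,0,0,0],"claw":[0,0,0,0,0,0]}'
python3 - <<'E'
from h import *
st=manip.read_state();print(st["clock"],st["eef_pos"],st["wrist_force"])
for n in["scene","side"]:
    im,d=manip.camera(n);x,y=(390,190) if n=="scene" else (285,215)
    np.savez(f"/tmp/{n}2.npz",im=im,d=d,w=cloud(n,d))
    cv2.imwrite(f"pics/{n}2.png",cv2.resize(im[y-60:y+50,x-60:x+60,::-1],None,fx=4,fy=4,interpolation=cv2.INTER_CUBIC))
a=np.hstack([cv2.resize(cv2.imread(f"pics/{n}2.png"),(400,367)) for n in("scene","side")]);cv2.imwrite("pics/e.png",a)
E
```

```text
clock: 3.25
eef_pos: [566.0, 179.7, 454.8]
eef_rot: [-3.141, -0.0, 2.779]
wrist_force: [0.4, -0.7, 0.7]
finger_gap: 0.5
finger_force: 0.0
3.25 [566.00302334 179.65333555 454.8061092 ] [ 0.3794173  -0.74398925  0.67231394]
```

View pics/e.png

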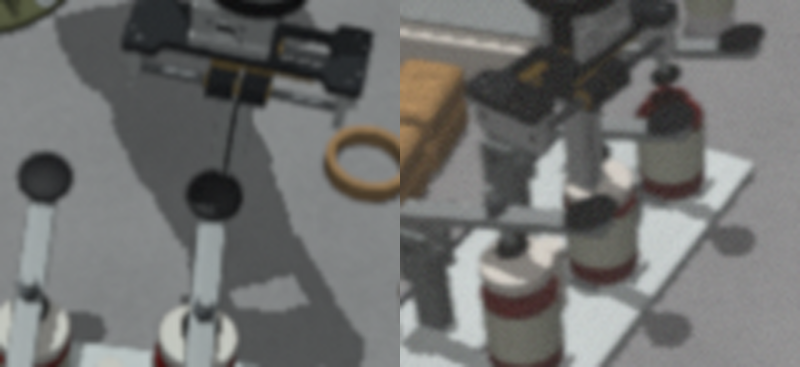

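Both views put the thin closed fingertips above the left knob (scene crop (215,195), side crop (590,205)). I'll lower to contact.

```bash
python3 -m creep '{"slide":[[0,0,-1],[0,0,-0.8],[0,0,-0.5],[0,0,-0.5],[0,0,0]],"turn":[0,0,0,0,0],"claw":[0,0,0,0,0]}'
```

```text
clock: 3.98
eef_pos: [566.1, 179.2, 426.8]
eef_rot: [3.141, 0.0, 2.779]
wrist_force: [-2.6, -0.2, 4.4]
finger_gap: 0.4
finger_force: 2.0
```

Contact is at tip z≈228 with 4.4 N. Now I'll follow the arc, slowly.

```bash
python3 -m creep '{"slide":[[-0.43,0.09,-0.92],[-0.43,0.09,-0.92],[-0.34,0.07,-0.95],[-0.34,0.07,-0.95],[0,0,0]],"turn":[0,0,0,0,0],"claw":[0,0,0,0,0]}'
```

```text
clock: 4.6
eef_pos: [551.0, 182.4, 389.8]
eef_rot: [3.14, 0.002, 2.779]
wrist_force: [2.4, 0.1, 6.3]
finger_gap: 0.7
finger_force: 3.5
```

```bash
python3 -m creep '{"slide":[[-0.2,0.04,-0.7],[-0.16,0.03,-0.7],[-0.1,0.02,-0.5],[0,0,0],[0,0,0]],"turn":[0,0,0,0,0],"claw":[0,0,0,0,0]}'
python3 - <<'E'
from h import *
st=manip.read_state();print(st["clock"],st["eef_pos"],st["wrist_force"])
for n in["scene","side"]:
    im,d=manip.camera(n);x,y=(390,200) if n=="scene" else (285,220);W=cloud(n,d)
    cv2.imwrite(f"pics/{n}3.png",cv2.resize(im[y-60:y+50,x-60:x+60,::-1],(400,367),interpolation=cv2.INTER_CUBIC))
    ex=np.array([.979,-.205]);ey=np.array([.205,.979]);h=np.array([568,177])+179*ex
    r=W[...,:2]-h; a=-r@ex; b=r@ey
    for lo,hi in((20,80),(120,170)):
        k=(d>0)&(a>lo)&(a<hi)&(np.abs(b)<20)&(W[...,2]>125)&(W[...,2]<200); p=W[k]
        z=p[:,2]; 
        if len(p)>5: print(n,lo,k.sum(),np.median(z).round(1),np.percentile(z,90).round(1),"slope",np.polyfit(a[k],z,1)[0].round(3))
    nest=h-100*ex
    rr=np.linalg.norm(W[...,:2]-nest,axis=-1)
    m=(d>0)&(rr<36)&(W[...,2]>100)&(W[...,2]<145)&(im.min(-1)>110)
    print("lid",m.sum(),np.percentile(W[m][:,2],[50,90,97]).round(1))
cv2.imwrite("pics/g.png",np.hstack([cv2.imread(f"pics/{n}3.png") for n in("scene","side")]))
E
```

```text
clock: 5.22
eef_pos: [546.5, 183.2, 371.9]
eef_rot: [3.14, 0.003, 2.779]
wrist_force: [-1.1, -1.4, 10.6]
finger_gap: 0.4
finger_force: 5.6
5.225 [546.45951823 183.22232504 371.85089392] [-1.08102742 -1.43329195 10.55017248]
scene 20 175 159.0 161.7 slope -0.141
scene 120 113 160.3 162.8 slope 0.126
lid 192 [124.5 127.3 128.7]
side 20 143 155.7 158.6 slope -0.017
side 120 128 156.8 159.9 slope 0.108
lid 135 [121.7 124.  125.8]
```

View pics/g.png

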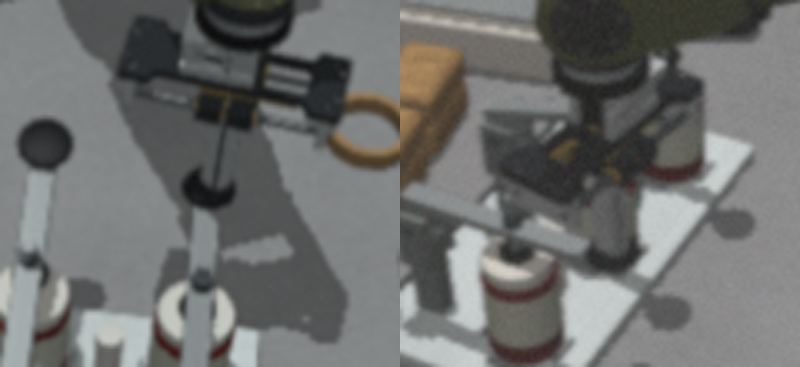

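The lid has dropped to home (124.5 mm, down from 139), and the lever is about 0.015 rad short of level. I'll press 2.5 mm more and hold for over 2 s.

```bash
for i in 1; do python3 -m creep '{"slide":[[-0.03,0,-0.15],[-0.02,0,-0.1],[0,0,0],[0,0,0],[0,0,0],[0,0,0],[0,0,0],[0,0,0]],"turn":[0,0,0,0,0,0,0,0],"claw":[0,0,0,0,0,0,0,0]}'; done
python3 -m creep '{"slide":[[0,0,0],[0,0,0],[0,0,0],[0,0,0],[0,0,0],[0,0,0],[0,0,0],[0,0,0]],"turn":[0,0,0,0,0,0,0,0],"claw":[0,0,0,0,0,0,0,0]}'
python3 -m creep '{"slide":[[0,0,0],[0,0,0],[0,0,0],[0,0,0],[0,0,0],[0,0,0],[0,0,0],[0,0,0]],"turn":[0,0,0,0,0,0,0,0],"claw":[0,0,0,0,0,0,0,0]}'
python3 - <<'E'
from h import *
for n in["scene","side"]:
    im,d=manip.camera(n);W=cloud(n,d)
    ex=np.array([.979,-.205]);ey=np.array([.205,.979]);h=np.array([568,177])+179*ex
    r=W[...,:2]-h; a=-r@ex; b=r@ey
    for lo,hi in((20,80),(120,170)):
        k=(d>0)&(a>lo)&(a<hi)&(np.abs(b)<20)&(W[...,2]>145)&(W[...,2]<175)
        print(n,lo,k.sum(),np.median(W[k][:,2]).round(1),np.percentile(W[k][:,2],90).round(1))
    m=(d>0)&(np.hypot(a-100,b)<36)&(W[...,2]>100)&(W[...,2]<145)&(im.min(-1)>110)
    print("lid",m.sum(),np.percentile(W[m][:,2],[50,90,97]).round(1))
E
```

```text
clock: 6.32
eef_pos: [546.0, 183.3, 369.7]
eef_rot: [3.14, 0.003, 2.779]
wrist_force: [-0.6, -0.7, 12.8]
finger_gap: 0.2
finger_force: 6.6
clock: 7.32
eef_pos: [546.0, 183.2, 369.7]
eef_rot: [3.14, 0.003, 2.779]
wrist_force: [-0.7, -1.1, 13.2]
finger_gap: 0.9
finger_force: 6.6
clock: 8.32
eef_pos: [546.0, 183.2, 369.7]
eef_rot: [3.14, 0.003, 2.779]
wrist_force: [-1.3, -1.3, 13.2]
finger_gap: 0.5
finger_force: 6.6
scene 20 158 158.4 160.6
scene 120 103 158.9 161.3
lid 193 [124.2 127.3 129.2]
side 20 140 155.5 158.3
side 120 120 155.1 158.0
lid 133 [121.8 124.8 125.6]
```

The lever is level within measurement (158.4 vs 158.9 mm). The push is 13.2 N, as specified at level on a lid. It has held steady for more than 2 s with the lid home, so I'm handing in.

```bash
python3 -c "
from cell import manip; print(manip.sign_off())"
```

```text
the job is handed in; nothing more can be done
None
```

I pressed the left lever level with about 13 N, which pushed the raised lid fully home. I held it there for over 2 s and handed the job in at about 8.4 s, still holding; the verdict was not shown.

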